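# Cover the open tin and bring it to the front of the carousel

## Task

On the bakery bench a turntable carries five round tins and one upright handle post; one tin stands open. Put the smaller of the two loose knobbed lids on the open tin so that it sits seated and level, and let go of it; then turn the turntable by its handle post until that tin stands at the front, in line with the fixed pointer beside the turntable. Finish while still gripping the handle post and holding the turntable still there, with the other things on the bench left where they are.

Things in the scene. Friction and masses are not known exactly. Their poses are not given: they have to be found in the camera images.
- lid: the smaller loose steel lid, lying right way up on the bench: a disc 80 mm across and 4 mm thick, under it a plug 60 mm across and 8 mm deep with a bevelled foot, on top an upright round black knob 18 mm across and 30 mm tall. Origin at the centre of the plug's underside, z up: disc underside at 8 mm, disc top at 12 mm, knob top at 42 mm. About 0.09 kg
- lid_seat (a point): centre of the underside of the lid's disc, the face that rests on the tin's rim (8 mm above the lid's origin)
- tin_rim (a point): centre of the mouth, level with the rim, of the open steel tin, fixed on the turntable: 72 mm across outside, 66 mm inside, 80 mm tall, the tallest of the five. The rim is 112 mm above the bench, its centre 95 mm from the turntable's axis. The lid's plug enters it with 3 mm to spare all round. It has the only open mouth
- post_top (a point): centre of the top, 142 mm above the bench, of the handle post, fixed upright on the turntable diametrically opposite the open tin, 115 mm from the axis: a plain round rod 16 mm across standing 110 mm above the turntable (a 26 mm collar on the lowest 6 mm). It can turn within a grip, so it can be led round an arc with the gripper's heading unchanged
- stand: fixed foot of the turntable. Origin on the turntable's vertical axis at bench height; z up; its -x axis points to the front, where the fixed pointer stands, roughly towards the robot. The turntable's disc, 296 mm across, has its top 32 mm above the bench; on it four closed tins, 63 to 75 mm across, flat tops 77 to 95 mm above the bench, stand 60 and 120 degrees either side of the open one
- pointer (a point): tip of the fixed pointer, a thin upright steel pin with a cone on it, at the front beside the turntable: 175 mm from the axis, 62 mm above the bench
- carousel: the turntable with its tins and post, turning on a vertical axis. Origin on the axis, at the disc's underside, 20 mm above the bench; z up; its -x axis runs to the open tin, its +x axis to the handle post. It turns either way without meeting a stop, needs about 1 N at the post and stays where it is left
- wide_lid: the other loose lid, too large for the tin: disc 116 mm across with the same kind of knob; origin at the centre of its underside; not needed, to be left alone
- teacup: white cup, 72 mm across, 55 mm tall; origin at the centre of its underside; not needed, to be left alone
- bowl: bowl, 100 mm across, 45 mm tall; origin at the centre of its underside; not needed, to be left alone
- figurine: white china figure, 105 mm tall, 72 mm across; origin at the centre of its underside; not needed, to be left alone
- cookie: folded cookie, about 45 x 75 x 36 mm; origin at the centre of its underside; not needed, to be left alone
- tea_box: box, 50 x 80 x 60 mm tall; origin at the centre of its underside; not needed, to be left alone
- bottle: bottle, 60 mm across, 150 mm tall; origin at the centre of its underside; not needed, to be left alone
There are look-alikes about, which are no part of the job. Leave any orange or purple look-alike of the lid alone.

How it is judged:
On the way, in this order (a step that is already met when the one before it is completed fails the run):
1. the smaller lid sits seated and level on the open tin and has been let go (horizontal distance between lid_seat and tin_rim below 0.005 m and z of lid_seat in the frame of tin_rim between -0.004 and 0.003 m and angle between lid's own z axis and vertical below 0.07 rad and contact force between the fingers and lid below 0.3 N), for 0.2 s.
2. the open tin has been brought in line with the pointer, the handle post in the grip (y of tin_rim in the frame of stand between -0.01 and 0.01 m and x of tin_rim in the frame of stand below -0.05 m and contact force between the fingers and carousel above 2 N and horizontal distance between the grasp point and post_top below 0.03 m), for 0.2 s.
At the end, for the whole second after the job is handed in: Small lid on the open tin: within 5 mm of centre, disc within 3 mm of the rim, level within 4 degrees, not touched by the fingers. Tin within 10 mm of the line from the axis to the pointer, turntable still, fingers on the handle post with over 2 N (all of step 1 and all of step 2 and angular speed of carousel below 0.06 rad/s); the arm keeps its last pose, push and grip.
It fails at once if another thing on the bench is moved more than 30 mm (distance of any of wide_lid, teacup, bowl, figurine, cookie, tea_box, bottle from where it was at the start of the episode above 0.03 m).
It also fails if it takes over 61 s, if anything falls off the work surface, if the arm or the gripper's body presses on something with over 40 N, if the wrist force passes 120 N, or if a joint passes its speed limit or range.

## Robot

A 7-joint arm with a two-finger parallel gripper is mounted at the origin on the work surface. World frame = base frame: x ahead of the robot, y to its left, z up, the work surface at z = 0. Lengths are in m, angles in rad, forces in N, time in s.
With the tool pointing down it reaches from about 0.425 to 0.875 m from the base axis. Payload 4.7 kg.
Tool frame: the origin (TCP) lies midway between the tips of the shut fingers; the grasp point (between the pads) lies ctrl.grasp_offset behind it (ctrl.grasp_offset is the distance from the TCP to the grasp point, in m); z points along the fingers, y is the line along which they close (so a half turn about z gives the same grasp; the last joint's range is limited). The gripper opens to 87 mm and grips with 3 to 60 N. Pads are 19 mm wide; open, the fingers measure 117 mm over their backs; the gripper's body (75 mm by 190 mm) begins 51 mm behind the grasp point.
Start: joints at [-1.087, 0.321, -0.07, 1.45, 0.023, 1.371, -0.057], TCP at [0.294, 0.58, 0.223] pointing down, gripper open.
Joint ranges: [-2.86, 2.86], [-0.3, 2.09], [-1.38, 1.24], [0.06, 2.45], [-1.56, 4.7], [0.09, 2.05], [-2.69, 2.69]. Speed limits (rad/s): [2.57, 2.57, 3.14, 3.14, 3.14, 3.14, 3.14].

## Interface

Orientations are given as a rotation vector (axis times angle).
In Python, from bench import ctrl gives the robot as it stands. The module is installed in compiled form; this text tells all that it offers.
- The arm moves only by the tool jog_arm, never from a script. Its argument "moves" is one flat list of numbers, 7 for each row, row after row: the shift along the tool's x, y, z in units of 30 cm (1.0 is 30 cm), then the turn, a rotation vector about the tool's x, y, z in units of 60 degrees (1.0 is 60 degrees), then the gripper's target within -1 to 1 (fully open at 1, half-way at 0, shut at -1). In form: [x, y, z, wx, wy, wz, fingers, x, y, z, wx, wy, wz, fingers, ...]. A call has exactly 8 rows; each row is the pose to reach, as a shift and turn from the pose commanded when the call began, along the tool's axes at that moment; what a row does not reach only later rows make up. A row lasts 1/8 s, in which the tool goes at most 62.5 mm and 10.7 degrees, less where a joint would pass 70% of its speed; a pose out of reach is approached as far as the arm can. A call with a number of a shift or a turn outside -1 to 1 is refused whole. A call with a gripper value outside its range is refused whole. The fingers move at their own pace and stop on an object; "newtons" is the grip in N (left out, the last holds). Time passes only in rows, so rows that repeat a pose let the fingers close, or fill a call up. It gives the time, the measured TCP pose, the force, the opening and the grip force at its end, in the units of the state.
- ctrl.get_state(): the state, without advancing time (a new reading comes with each control period).
- ctrl.get_image(name): name is "side" or "top" or "wrist"; returns a dict with "pixels" (384x512x3 uint8, red, green, blue), "fx", "fy", "cx", "cy" (pixels), "xyz" and "rotation" of the camera in the world; the wrist camera has in their place "tool_from_camera" (4x4, takes a point from camera to tool coordinates, whose origin is the TCP and whose axes are the flange's). Camera axes: x right, y up, looking along -z (the intrinsics and any distortion apply to the point x, -y, -z); pixel columns grow to the right and rows downward; lengths in m; the calibration is good to about 2 mm. A picture is of the moment at which its call begins: read the wrist's pose just before it. There is no depth.
- ctrl.close_job(): hands the job in; it is judged then, once.
The state is a dict: "time": time; "joint_positions": joint angles; "qd": joint speeds; "joint_torque": joint torques, N m; "position": TCP position; "tool_rot": TCP orientation; "ft_force": force on the tool from outside, world axes, zero at the start; "torque": the same for the moment, N m; "grip_width": opening from 0.0 (shut) to 1.0 (fully open); "grip_force": force on a finger pad.
Only numpy, scipy, OpenCV 4.12 (cv2) and the standard library are available. Lean on these libraries where they do the work, as an engineer would, in place of code of your own. Each camera call takes 0.05 s, during which the arm holds its last target. There are 200 camera calls.

## Working session

There is one attempt and no reset: what is moved stays moved. The work goes in short steps, Python scripts to look and compute and a tool call to move; the robot and the scene stay as the last step left them, time stands still between calls to the robot, and variables do not carry over. Pictures are saved under pics/ and viewed, at most 10 in all, crops included, and the job is handed in when it is done.

Besides the shell and the picture viewer there is one more tool, called after "Call:" by a JSON object that holds its "op" and its "data", one argument or row to a line. jog_arm: Moves the arm, as the interface text tells. Its arguments: {"type":"object","properties":{"moves":{"type":"array"},"newtons":{"type":"number"}},"required":["moves"]}

```bash
mkdir -p pics
cat > h.py <<'E'
import numpy as np, cv2, pickle
from scipy.spatial.transform import Rotation as R
from bench import ctrl
def snap(n,f):
    s=ctrl.get_state(); im=ctrl.get_image(n); im['state']=s
    if n=='wrist':
        T=np.eye(4);T[:3,:3]=R.from_rotvec(s['tool_rot']).as_matrix();T[:3,3]=s['position']
        C=T@np.array(im['tool_from_camera']); im['xyz']=C[:3,3]; im['rotation']=C[:3,:3]
    pickle.dump(im,open(f'pics/{f}.pkl','wb')); cv2.imwrite(f'pics/{f}.png',im['pixels'][:,:,::-1]); return im
def load(f): return pickle.load(open(f'pics/{f}.pkl','rb'))
def rot(im):
    r=np.array(im['rotation'],float)
    return r if r.shape==(3,3) else R.from_rotvec(r).as_matrix()
def ray(im,u,v):
    d=np.array([(u-im['cx'])/im['fx'],-(v-im['cy'])/im['fy'],-1.])
    return np.array(im['xyz']),rot(im)@d
def atz(im,u,v,z):
    o,d=ray(im,u,v); return o+d*(z-o[2])/d[2]
def proj(im,p):
    c=rot(im).T@(np.array(p)-im['xyz']); return im['cx']+im['fx']*c[0]/-c[2], im['cy']-im['fy']*c[1]/-c[2]
E
python3 - <<'E'
from h import *
for n in('top','side'):
    im=snap(n,n+'0'); print({k:v for k,v in im.items() if k not in('pixels','state')})
print(ctrl.get_state(),ctrl.grasp_offset)
a=cv2.imread('pics/top0.png');cv2.imwrite('pics/top0b.png',cv2.resize(a,(800,600),interpolation=2))
a=cv2.imread('pics/side0.png');cv2.imwrite('pics/side0b.png',cv2.resize(a,(800,600),interpolation=2))
E
```

```text
{'fx': 375.3976722530493, 'fy': 375.3976722530493, 'cx': 259.32808576306905, 'cy': 186.66603626766147, 'xyz': array([ 0.33308995, -0.01170678,  1.19022371]), 'rotation': array([ 0.1449148 , -0.12616546, -1.5871844 ])}
{'fx': 478.9246531816038, 'fy': 478.9246531816038, 'cx': 258.57781383701075, 'cy': 188.62298519403691, 'xyz': array([-0.05715947, -0.89301199,  1.26387076]), 'rotation': array([ 0.72243972, -0.22959924, -0.54568956])}
{'time': 0.1, 'joint_positions': array([-1.08688949,  0.32177215, -0.07010523,  1.45157144,  0.02262944,
        1.37083519, -0.05689762]), 'qd': array([ 0.00371508, -0.00178089, -0.00027499, -0.00406038,  0.00025008,
       -0.00096101, -0.00084784]), 'joint_torque': array([ 5.23414997e-05, -4.92572629e+01, -4.05492643e-01, -3.13398778e+01,
       -6.39691134e-02,  3.94059252e-02,  6.59093848e-05]), 'position': array([0.2940717 , 0.57909259, 0.22154671]), 'tool_rot': array([-7.31046490e-01, -3.05503943e+00,  2.78507780e-03]), 'ft_force': array([-0.0790109 ,  0.31936203,  0.22682735]), 'torque': array([-0.02878522,  0.02767237,  0.00326296]), 'grip_force': 0.0, 'grip_width': 1.0049896256690436} 0.0187
```

View pics/top0b.png

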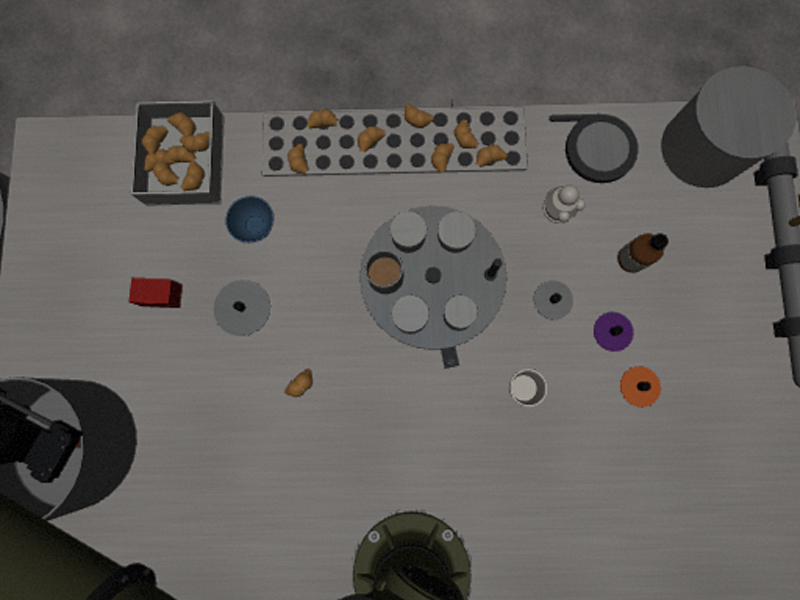

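View pics/side0b.png

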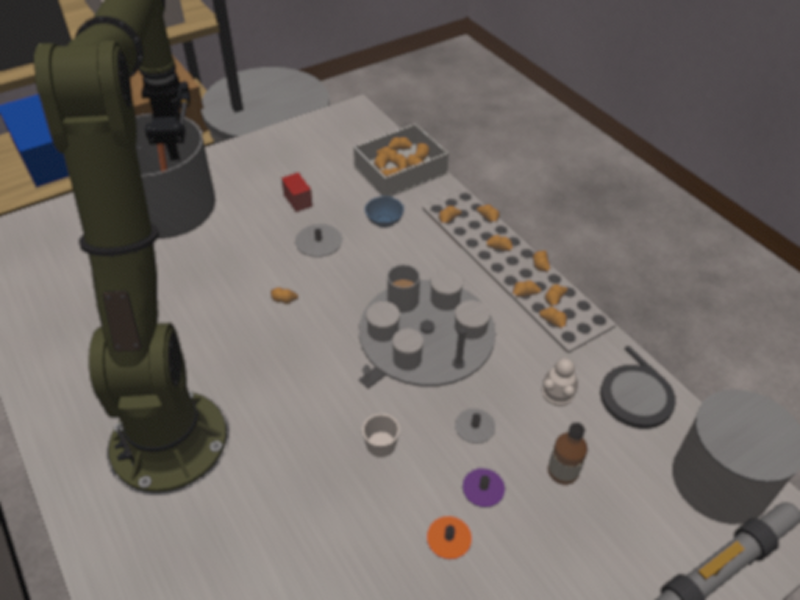

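Top view (800x600 px): candidates for the lid are steel small (553,299), steel wide (242,307), purple (613,331), orange (640,386) and the pan (601,147). By description I choose the small steel one at (553,299). The open tin is at (385,271), the post at (493,268) and the pointer near (450,357). Next, a close crop.

Run:
```python
from h import *
a=cv2.imread('pics/top0.png')[125:245,225:385];cv2.imwrite('pics/c1.png',cv2.resize(np.clip(a*1.6,0,255).astype('uint8'),(800,600),interpolation=2))
a=cv2.imread('pics/side0.png')[160:310,205:405];cv2.imwrite('pics/c2.png',cv2.resize(np.clip(a*1.3,0,255).astype('uint8'),(800,600),interpolation=2))
```

```text
(no output)
```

View pics/c1.png

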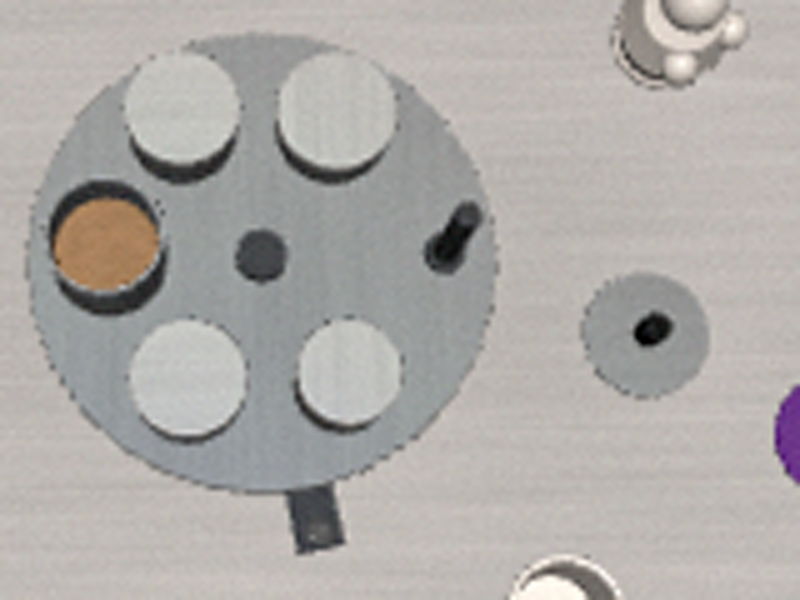

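View pics/c2.png

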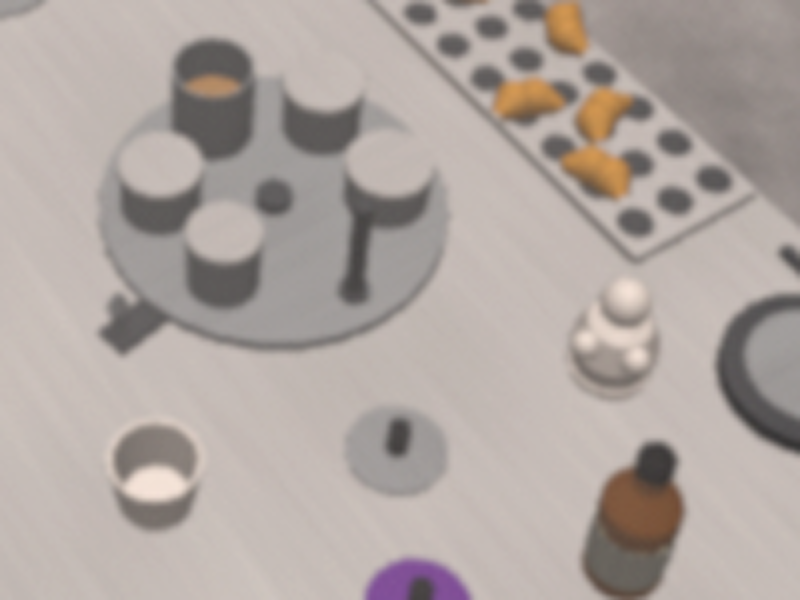

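Both crops confirm the choice: a small bare-steel lid with a black knob (c1 disc centre (646,335)). In c1 the open tin mouth is at (106,237), the turntable centre at (262,262), the post top at (468,215) and the pointer pin near (318,527).

Run:
```python
from h import *
np.set_printoptions(precision=4,suppress=True)
t=load('top0');s=load('side0')
f=lambda x,y:(225+(x+.5)/5-.5,125+(y+.5)/5-.5)
g=lambda x,y:(205+(x+.5)/4-.5,160+(y+.5)/4-.5)
for n,p,q,z in[('lid disc',(646,335),(397,450),.012),('knob top',(657,324),(400,425),.042),('tin',(106,237),(213,68),.112),('post top',(468,215),(364,213),.142),('post base',(444,257),(353,292),.034),('disc',(262,262),(273,211),.032),('ptr',(318,527),(118,300),.062),('cup',(566,605),(155,460),.055),('fig',(665,50),(612,380),.02)]:
    print(n,atz(t,*f(*p),z),atz(s,*g(*q),z))
print(R.from_rotvec(ctrl.get_state()['tool_rot']).as_matrix())
w=snap('wrist','w0'); print(w['tool_from_camera'],w['fx'],w['cx'],w['cy'])
```

```text
lid disc [ 0.5157 -0.2986  0.012 ] [ 0.5194 -0.2981  0.012 ]
knob top [ 0.5177 -0.2985  0.042 ] [ 0.5209 -0.2958  0.042 ]
tin [0.5652 0.0382 0.112 ] [0.5694 0.0401 0.112 ]
post top [ 0.567 -0.17   0.142] [ 0.5661 -0.1756  0.142 ]
post base [ 0.5645 -0.1701  0.034 ] [ 0.5694 -0.1691  0.034 ]
disc [ 0.5642 -0.056   0.032 ] [ 0.5639 -0.0625  0.032 ]
ptr [ 0.3961 -0.0839  0.062 ] [ 0.3947 -0.0926  0.062 ]
cup [ 0.3473 -0.2304  0.055 ] [ 0.3438 -0.2291  0.055 ]
fig [ 0.7004 -0.3205  0.02  ] [ 0.6977 -0.3414  0.02  ]
[[-0.8917  0.4527 -0.0007]
 [ 0.4527  0.8917 -0.0017]
 [-0.0001 -0.0018 -1.    ]]
[[ 0.      0.9609  0.2769  0.0755]
 [ 1.     -0.0005  0.0019 -0.0003]
 [ 0.0019  0.2769 -0.9609 -0.1616]
 [ 0.      0.      0.      1.    ]] 322.55673079342125 261.0176012081171 186.24410464597855
```

Call:
{"op": "jog_arm", "data": {
  "moves": [-0.12,-0.08,0,0,0,0.12,1,-0.27,-0.17,0,0,0,0.27,1,-0.43,-0.26,0,0,0,0.42,1,-0.58,-0.35,0,0,0,0.57,1,-0.74,-0.45,0,0,0,0.72,1,-0.88,-0.54,0,0,0,0.84,1,-0.95,-0.58,0,0,0,0.9,1,-0.95,-0.58,0,0,0,0.9,1],
  "newtons": 20
}}

```text
time: 1.15
position: [0.4703, 0.2945, 0.2225]
tool_rot: [-2.041, -2.388, -0.0]
ft_force: [-0.3, -0.1, -0.6]
grip_width: 1.0
grip_force: 0.0
```

Call:
{"op": "jog_arm", "data": {
  "moves": [-0.12,0,-0.05,0,0,0.02,1,-0.27,0,-0.12,0,0,0.05,1,-0.43,0.01,-0.2,0,0,0.08,1,-0.6,0.01,-0.28,0,0,0.11,1,-0.76,0.02,-0.35,0,0,0.14,1,-0.89,0.02,-0.41,0,0,0.15,1,-0.95,0.02,-0.43,0,0,0.15,1,-0.95,0.02,-0.43,0,0,0.15,1]
}}

```text
time: 2.15
position: [0.5206, 0.0153, 0.3517]
tool_rot: [-2.219, -2.223, -0.001]
ft_force: [-0.2, 0.1, -0.7]
grip_width: 1.001
grip_force: 0.0
```

Run:
```python
from h import *
w=snap('wrist','w1'); print(w['state']['position'],w['state']['tool_rot'],np.abs(w['state']['qd']).max())
cv2.imwrite('pics/w1b.png',cv2.resize(np.clip(w['pixels'][:,:,::-1]*1.3,0,255).astype('uint8'),(800,600),interpolation=2))
```

```text
[0.52058764 0.01530066 0.35171997] [-2.21944824e+00 -2.22311515e+00 -1.24731326e-03] 0.0404232373130556
```

View pics/w1b.png

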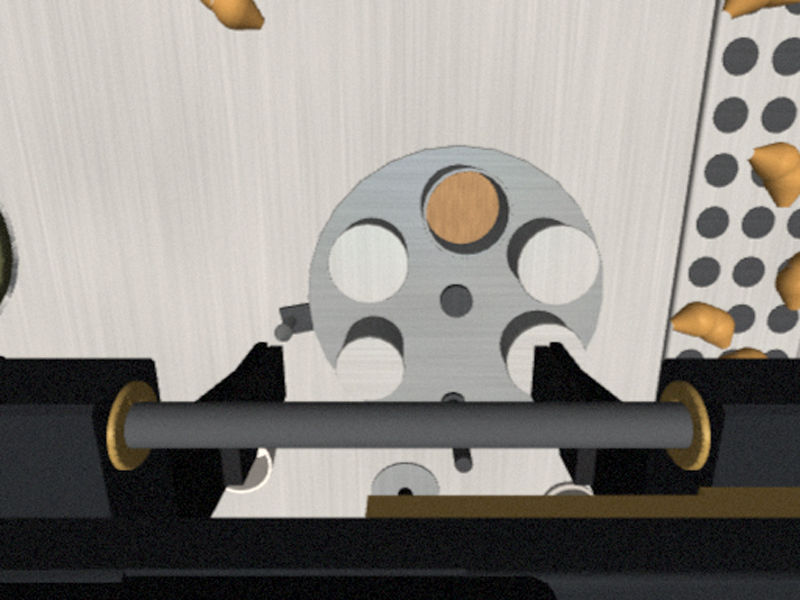

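The wrist view (800x600) shows the tin rim centred near (465,210), the axis cap at (456,300), the pointer cone tip near (284,332), the disc edges at left 309, right 602 and top 146, and the post top at (463,465).

Run:
```python
from h import *
np.set_printoptions(precision=4,suppress=True)
w=load('w1');f=lambda x,y:((x+.5)*.64-.5,(y+.5)*.64-.5)
for n,p,z in[('tin',(465,210),.112),('cap',(456,300),.04),('L',(309,290),.032),('R',(602,290),.032),('T',(458,146),.032),('ptr',(284,332),.062),('post',(463,463),.142),('lidT',(405,464),.012),('lidL',(373,487),.012),('lidR',(438,487),.012)]:
    print(n,atz(w,*f(*p),z))
t=load('top0'); print('bottle',atz(t,404,168,.0))
cv2.imwrite('pics/w1c.png',cv2.resize(w['pixels'][90:220,170:330,::-1],(800,650)[:2],interpolation=2)[:600])
```

```text
tin [0.5656 0.0417 0.112 ]
cap [ 0.5678 -0.055   0.04  ]
L [ 0.4222 -0.0474  0.032 ]
R [ 0.7133 -0.0469  0.032 ]
T [0.5663 0.0903 0.032 ]
ptr [ 0.4023 -0.0805  0.062 ]
post [ 0.5676 -0.1687  0.142 ]
lidT [ 0.5175 -0.261   0.012 ]
lidL [ 0.4801 -0.292   0.012 ]
lidR [ 0.556  -0.2919  0.012 ]
bottle [ 0.5911 -0.4678  0.    ]
```

View pics/w1c.png

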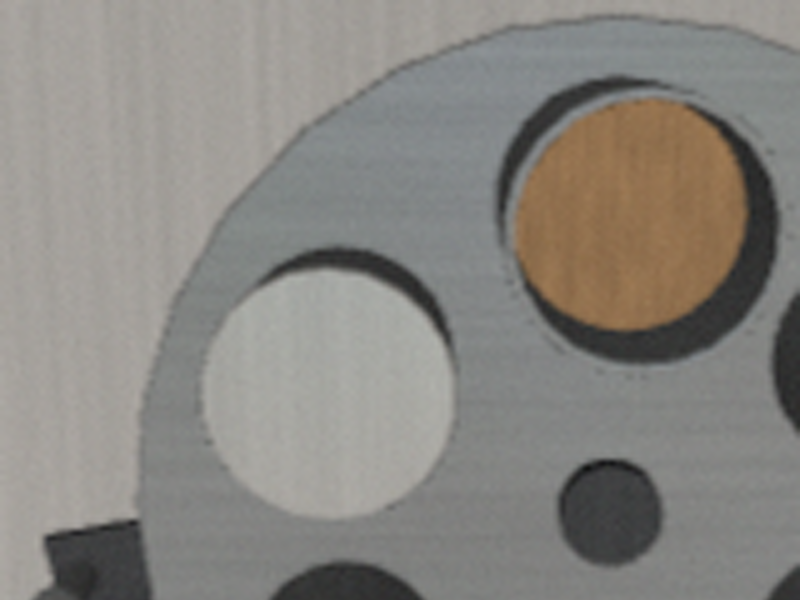

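Call:
{"op": "jog_arm", "data": {
  "moves": [-0.12,0,0.03,0,0,0,1,-0.28,0,0.1,0,0,0,1,-0.45,0,0.17,0,0,0,1,-0.62,0,0.25,0,0,0,1,-0.78,-0.01,0.33,0,0,0,1,-0.92,-0.01,0.42,0,0,0,1,-1,-0.01,0.48,0,0,0,1,-1,-0.01,0.5,0,0,0,1]
}}

```text
time: 3.2
position: [0.5173, -0.2841, 0.1989]
tool_rot: [-2.217, -2.22, 0.003]
ft_force: [0.6, -0.2, 0.5]
grip_width: 1.005
grip_force: 0.0
```

Run:
```python
from h import *
w=snap('wrist','w2'); print(w['state']['position'],w['state']['tool_rot'])
cv2.imwrite('pics/w2b.png',cv2.resize(np.clip(w['pixels'][:,:,::-1]*1.3,0,255).astype('uint8'),(800,600),interpolation=2))
print(proj(w,(.5175,-.298,.042)))
```

```text
[ 0.51731453 -0.28409732  0.19892381] [-2.21745606 -2.22016157  0.00317439]
(np.float64(261.81382009375585), np.float64(183.64516001203896))
```

View pics/w2b.png

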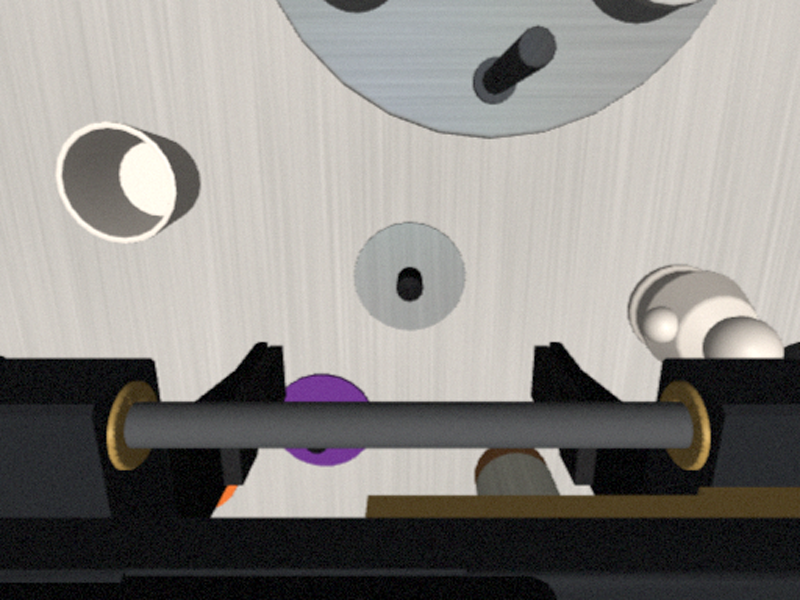

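The wrist view shows the lid disc at (409.5,276) and the knob top at (409,290), between the open fingers and clear of the cup and figurine. Descending.

Call:
{"op": "jog_arm", "data": {
  "moves": [-0.03,0,0.08,0,0,0,1,-0.05,0,0.2,0,0,0,1,-0.05,0,0.34,0,0,0,1,-0.05,0,0.46,0,0,0,1,-0.05,0,0.55,0,0,0,1,-0.05,0,0.6,0,0,0,1,-0.05,0,0.608,0,0,0,1,-0.05,0,0.608,0,0,0,1]
}}

```text
time: 4.25
position: [0.5191, -0.2998, 0.0202]
tool_rot: [2.218, 2.223, 0.002]
ft_force: [-0.4, 0.7, -0.4]
grip_width: 1.001
grip_force: 0.0
```

Run:
```python
from h import *
print(atz(load('w2'),*((409.5+.5)*.64-.5,(276+.5)*.64-.5),.012),atz(load('w2'),*((538+.5)*.64-.5,(45+.5)*.64-.5),.142))
print(ctrl.get_state()['position'],ctrl.get_state()['ft_force'])
```

```text
[ 0.51752672 -0.29807731  0.012     ] [ 0.56832726 -0.17047206  0.142     ]
[ 0.51908197 -0.2998184   0.02015934] [-0.40526355  0.72953984 -0.44902168]
```

Call:
{"op": "jog_arm", "data": {
  "moves": [0.003,-0.004,0.012,0,0,0,1,0.003,-0.004,0.012,0,0,0,1,0.003,-0.004,0.012,0,0,0,0,0.003,-0.004,0.012,0,0,0,-0.5,0.003,-0.004,0.012,0,0,0,-1,0.003,-0.004,0.012,0,0,0,-1,0.003,-0.004,0.012,0,0,0,-1,0.003,-0.004,0.012,0,0,0,-1]
}}

```text
time: 5.25
position: [0.5168, -0.2992, 0.0155]
tool_rot: [-2.22, -2.223, -0.0]
ft_force: [-0.4, 1.0, -0.5]
grip_width: 0.399
grip_force: 0.0
```

Call:
{"op": "jog_arm", "data": {
  "moves": [0,0,0,0,0,0,-1,0,0,0,0,0,0,-1,0,0,0,0,0,0,-1,0,0,0,0,0,0,-1,0,0,0,0,0,0,-1,0,0,0,0,0,0,-1,0,0,0,0,0,0,-1,0,0,0,0,0,0,-1]
}}

```text
time: 6.25
position: [0.5168, -0.2992, 0.0155]
tool_rot: [2.22, 2.223, 0.0]
ft_force: [0.3, 0.5, -0.0]
grip_width: 0.196
grip_force: 20.0
```

Call:
{"op": "jog_arm", "data": {
  "moves": [0,0,-0.05,0,0,0,-1,0,0,-0.15,0,0,0,-1,0,0,-0.28,0,0,0,-1,0.03,0.02,-0.42,0,0,0,-1,0.1,0.04,-0.54,0,0,0,-1,0.2,0.06,-0.6,0,0,0,-1,0.28,0.08,-0.62,0,0,0,-1,0.3,0.09,-0.62,0,0,0,-1]
}}

```text
time: 7.25
position: [0.5446, -0.2074, 0.2028]
tool_rot: [2.216, 2.226, 0.003]
ft_force: [0.2, -0.7, 0.2]
grip_width: 0.203
grip_force: 20.0
```

Call:
{"op": "jog_arm", "data": {
  "moves": [0.06,0.01,0,0,0,0,-1,0.16,0.02,0,0,0,0,-1,0.3,0.03,0,0,0,0,-1,0.46,0.05,0,0,0,0,-1,0.6,0.06,0,0,0,0,-1,0.71,0.07,0,0,0,0,-1,0.76,0.07,0,0,0,0,-1,0.76,0.07,0,0,0,0,-1]
}}

```text
time: 8.25
position: [0.5641, 0.019, 0.2012]
tool_rot: [-2.219, -2.224, 0.002]
ft_force: [-0.9, -0.1, -1.8]
grip_width: 0.197
grip_force: 20.0
```

Run:
```python
from h import *
w=snap('wrist','w3'); print(w['state']['position'],w['state']['tool_rot'],w['state']['grip_width'])
cv2.imwrite('pics/w3b.png',cv2.resize(np.clip(w['pixels'][:,:,::-1]*1.3,0,255).astype('uint8'),(800,600),interpolation=2))
s=snap('side','s3'); t=snap('top','t3')
```

```text
[0.56405153 0.01899882 0.2011905 ] [-2.21875971e+00 -2.22393224e+00  1.53800531e-03] 0.1971577670907455
```

View pics/w3b.png

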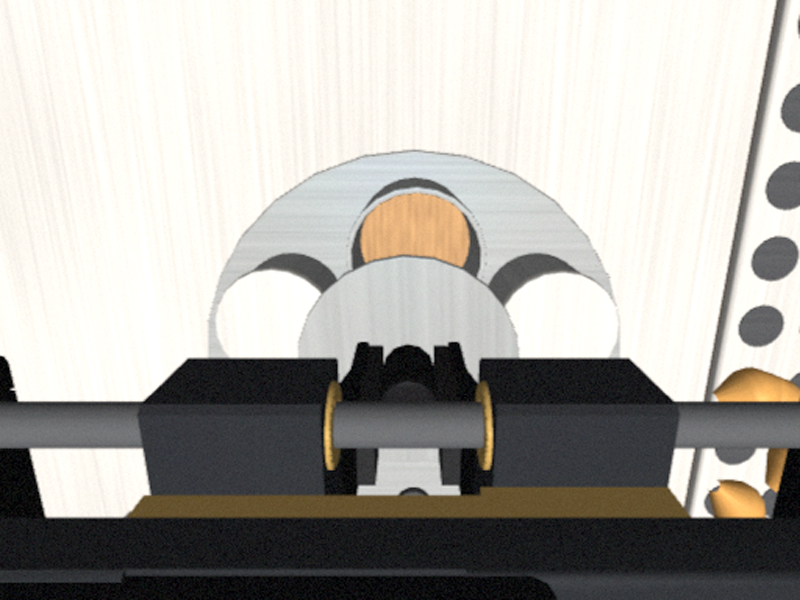

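The view shows the held lid level, disc top edge at (409,256), sides 299/519; the rim of the tin behind it has its top at about row 190 and sides at about 350/481. I'll take a closer crop for an overlay fit.

Run:
```python
from h import *
w=load('w3'); sc=8
x0,y0=205,100; a=w['pixels'][y0:y0+75,x0:x0+100,::-1]
a=cv2.resize(np.ascontiguousarray(a),(800,600),interpolation=2)
def circ(c,r,col):
    p=np.array([proj(w,(c[0]+r*np.cos(t),c[1]+r*np.sin(t),c[2])) for t in np.linspace(0,6.283,181)])
    q=((p-[x0,y0]+.5)*sc-.5).round().astype(int); cv2.polylines(a,[q],True,col,1)
circ((.566,.039,.112),.036,(0,0,255)); circ((.566,.039,.112),.033,(0,255,255))
circ((.566,-.056,.032),.148,(255,0,255))
circ((.5641,.0195,.1977),.040,(0,255,0))
cv2.imwrite('pics/o3.png',a)
```

```text
(no output)
```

View pics/o3.png

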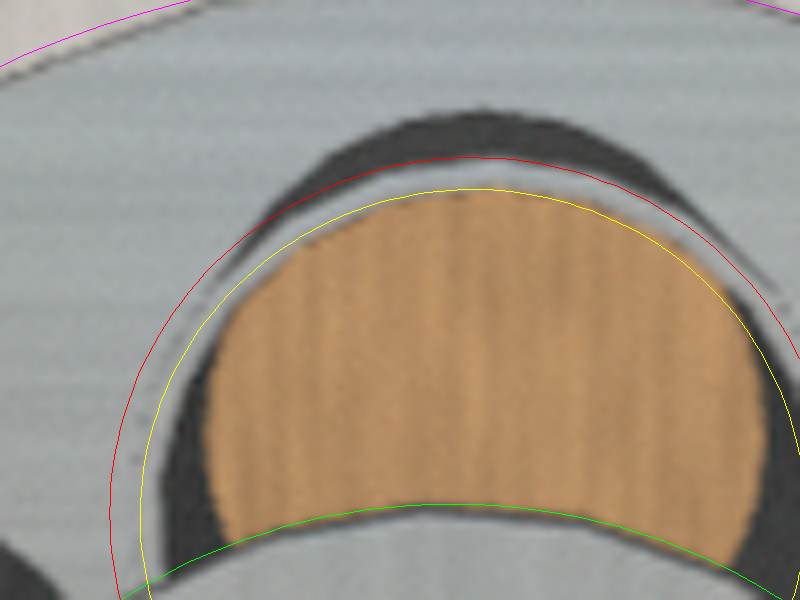

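Call:
{"op": "jog_arm", "data": {
  "moves": [0.03,0.005,0,0,0,0,-1,0.055,0.011,0.02,0,0,0,-1,0.065,0.011,0.06,0,0,0,-1,0.065,0.011,0.12,0,0,0,-1,0.065,0.011,0.17,0,0,0,-1,0.065,0.011,0.205,0,0,0,-1,0.065,0.011,0.22,0,0,0,-1,0.065,0.011,0.22,0,0,0,-1]
}}

```text
time: 9.4
position: [0.5676, 0.0383, 0.1355]
tool_rot: [2.22, 2.223, -0.0]
ft_force: [1.0, 0.3, -0.8]
grip_width: 0.202
grip_force: 20.0
```

Run:
```python
from h import *
w=snap('wrist','w4'); p=w['state']['position'];print(p,w['state']['tool_rot'],w['state']['ft_force'])
def ov(w,f,cs,x0,y0,sc,W,H):
    a=w['pixels'][y0:y0+H,x0:x0+W,::-1]
    a=cv2.resize(np.ascontiguousarray(a),(W*sc,H*sc),interpolation=2)
    for c,r,col in cs:
        q=np.array([proj(w,(c[0]+r*np.cos(t),c[1]+r*np.sin(t),c[2])) for t in np.linspace(0,6.283,181)])
        cv2.polylines(a,[((q-[x0,y0]+.5)*sc-.5).round().astype(int)],True,col,1)
    return a
T=(.5677,.0383)
A=ov(w,'',[((*T,.112),.036,(0,0,255)),((p[0],p[1],p[2]-.0155+.012),.04,(0,255,0)),((p[0],p[1],p[2]-.0155+.008),.04,(0,255,0))],165,110,4,200,75)
t=snap('top','t4')
B=ov(t,'',[((*T,.112),.036,(0,0,255)),((p[0],p[1],p[2]-.0155+.012),.04,(0,255,0))],206,146,8,100,37)
cv2.imwrite('pics/o4.png',np.vstack([A,np.clip(B*1.4,0,255).astype('uint8')]))
```

```text
[0.56764673 0.03828385 0.13545026] [ 2.22002670e+00  2.22283414e+00 -1.68524410e-04] [ 1.03576882  0.30064439 -0.75639758]
```

View pics/o4.png

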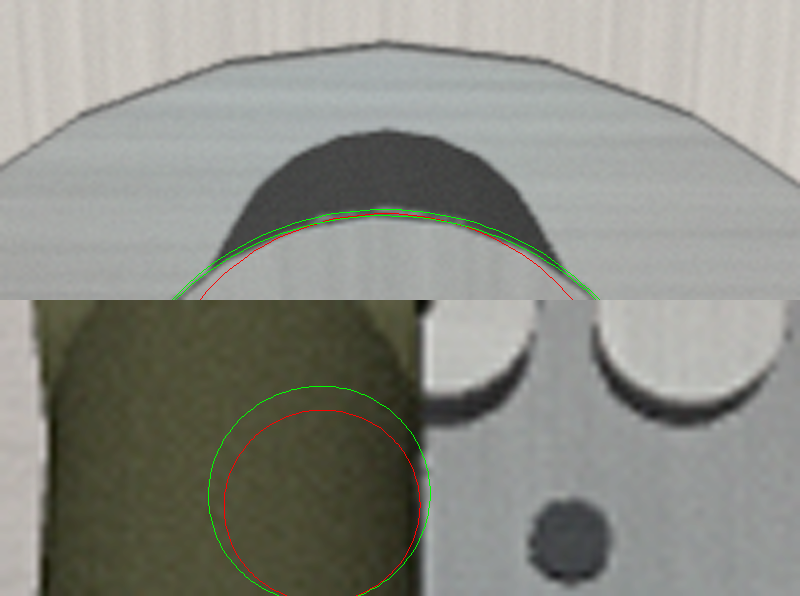

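The overlay shows lid and tin aligned, with the tin wall symmetric about column 386, the same as the lid. Lowering gently.

Call:
{"op": "jog_arm", "data": {
  "moves": [0,0,0.01,0,0,0,-1,0,0,0.018,0,0,0,-1,0,0,0.025,0,0,0,-1,0,0,0.032,0,0,0,-1,0,0,0.039,0,0,0,-1,0,0,0.046,0,0,0,-1,0,0,0.052,0,0,0,-1,0,0,0.052,0,0,0,-1]
}}

```text
time: 10.5
position: [0.5676, 0.0384, 0.1198]
tool_rot: [-2.22, -2.223, 0.0]
ft_force: [0.5, 0.4, -0.2]
grip_width: 0.201
grip_force: 20.0
```

Call:
{"op": "jog_arm", "data": {
  "moves": [0,0,0.002,0,0,0,-1,0,0,0.004,0,0,0,-1,0,0,0.004,0,0,0,-1,0,0,0.004,0,0,0,-1,0,0,0.004,0,0,0,-1,0,0,0.004,0,0,0,-1,0,0,0.004,0,0,0,-1,0,0,0.004,0,0,0,-1]
}}

```text
time: 11.5
position: [0.5681, 0.0384, 0.1195]
tool_rot: [2.22, 2.223, 0.002]
ft_force: [-0.9, 0.2, 5.7]
grip_width: 0.201
grip_force: 20.0
```

Contact at the seated height. Releasing, then lifting.

Call:
{"op": "jog_arm", "data": {
  "moves": [0,0,0,0,0,0,-0.3,0,0,0,0,0,0,0,0,0,0,0,0,0,0.3,0,0,0,0,0,0,0.3,0,0,0,0,0,0,0.3,0,0,0,0,0,0,0.3,0,0,0,0,0,0,0.3,0,0,0,0,0,0,0.3]
}}

```text
time: 12.5
position: [0.5676, 0.0384, 0.1188]
tool_rot: [2.22, 2.223, 0.0]
ft_force: [0.6, -0.6, -0.3]
grip_width: 0.649
grip_force: 0.0
```

Call:
{"op": "jog_arm", "data": {
  "moves": [0,0,-0.02,0,0,0,0.3,0,0,-0.06,0,0,0,0.3,0,0,-0.13,0,0,0,0.3,0,0,-0.22,0,0,0,0.3,-0.03,0,-0.28,0,0,0,0.3,-0.1,0,-0.31,0,0,0,0.3,-0.16,0,-0.32,0,0,0,0.3,-0.18,0,-0.32,0,0,0,0.3]
}}

```text
time: 13.5
position: [0.5673, -0.0185, 0.2144]
tool_rot: [-2.224, -2.219, 0.001]
ft_force: [-0.2, 0.3, -0.3]
grip_width: 0.647
grip_force: 0.0
```

Run:
```python
from h import *
w=snap('wrist','w5'); print(w['state']['position'],w['state']['grip_width'])
a=cv2.cvtColor(w['pixels'],cv2.COLOR_RGB2GRAY)
# fit: knob top (black) & disc as circle contrast
def score(c,r,z):
    th=np.linspace(0,2*np.pi,180); s=0
    def samp(rr):
        q=np.array([proj(w,(c[0]+rr*np.cos(t),c[1]+rr*np.sin(t),z)) for t in th],np.float32)
        return cv2.remap(a,q[None,:,0],q[None,:,1],1,borderValue=0)[0].astype(float),q
    i,q=samp(r-.0015);o,_=samp(r+.0015); m=q[:,1]<215
    return np.abs(i-o)[m].mean()
for z,r in((.116,.04),(.146,.009)):
    b=max((score((x,y),r,z),x,y) for x in np.arange(.560,.577,.001) for y in np.arange(.030,.048,.001)); print(z,b)
m=w['pixels'].astype(int); print('brown px',((m[...,0]-m[...,2])>50).sum(), [ (u,v) for u,v in [proj(w,(.568,.038,.146))]])
```

```text
[ 0.56726803 -0.01848406  0.21440387] 0.6470163338499327
0.116 (np.float64(12.061111111111112), np.float64(0.56), np.float64(0.04300000000000001))
0.146 (np.float64(124.68888888888888), np.float64(0.5680000000000001), np.float64(0.03900000000000001))
brown px 2077 [(np.float64(261.87141178620095), np.float64(120.86528135503272))]
```

The lid's knob top is found at (0.568,0.039), centred on the tin. Now the post.

Call:
{"op": "jog_arm", "data": {
  "moves": [-0.06,0,0,0,0,0,0.4,-0.16,0,0,0,0,0,0.5,-0.3,0,0,0,0,0,0.5,-0.42,0,0,0,0,0,0.5,-0.49,0.002,0,0,0,0,0.5,-0.508,0.002,0.02,0,0,0,0.5,-0.508,0.002,0.06,0,0,0,0.5,-0.508,0.002,0.06,0,0,0,0.5]
}}

```text
time: 14.55
position: [0.5678, -0.1661, 0.1949]
tool_rot: [-2.215, -2.223, 0.002]
ft_force: [0.5, -0.7, -0.8]
grip_width: 0.751
grip_force: 0.0
```

Run:
```python
from h import *
w=snap('wrist','w6'); print(w['state']['position'])
a=w['pixels'].max(2)
# dark post: find post top expected & contrast
print(proj(w,(.5678,-.1712,.142)),proj(w,(.5678,-.1712,.036)))
g=cv2.cvtColor(w['pixels'],cv2.COLOR_RGB2GRAY)
def samp(c,rr,z):
    q=np.array([proj(w,(c[0]+rr*np.cos(t),c[1]+rr*np.sin(t),z)) for t in np.linspace(0,6.28,90)],np.float32)
    return cv2.remap(g,q[None,:,0],q[None,:,1],1)[0].astype(float)
z=.142
print(sorted([((samp((x,y),.0095,z)-samp((x,y),.0065,z)).mean().round(1),x.round(4),y.round(4)) for x in np.arange(.558,.579,.001) for y in np.arange(-.185,-.155,.001)])[-5:])
```

```text
[ 0.56780107 -0.16606749  0.19486258]
(np.float64(261.14442988791524), np.float64(211.3282641883921)) (np.float64(261.48705915113527), np.float64(174.88791110107502))
[(np.float64(60.8), np.float64(0.567), np.float64(-0.17)), (np.float64(65.5), np.float64(0.568), np.float64(-0.17)), (np.float64(67.2), np.float64(0.568), np.float64(-0.168)), (np.float64(68.3), np.float64(0.567), np.float64(-0.169)), (np.float64(73.3), np.float64(0.568), np.float64(-0.169))]
```

Call:
{"op": "jog_arm", "data": {
  "moves": [-0.01,0,0.06,0,0,0,0.5,-0.013,0,0.15,0,0,0,0.3,-0.013,0,0.24,0,0,0,0.2,-0.013,0,0.29,0,0,0,0,-0.013,0,0.305,0,0,0,-0.5,-0.013,0,0.305,0,0,0,-1,-0.013,0,0.305,0,0,0,-1,-0.013,0,0.305,0,0,0,-1]
}}

```text
time: 15.6
position: [0.5691, -0.1721, 0.1062]
tool_rot: [2.219, 2.222, 0.002]
ft_force: [-0.2, -0.7, 1.7]
grip_width: 0.176
grip_force: 20.0
```

Call:
{"op": "jog_arm", "data": {
  "moves": [0,0,0,0,0,0,-1,0,0,0,0,0,0,-1,0,0,0,0,0,0,-1,0,0,0,0,0,0,-1,0,0,0,0,0,0,-1,0,0,0,0,0,0,-1,0,0,0,0,0,0,-1,0,0,0,0,0,0,-1]
}}

```text
time: 16.6
position: [0.5691, -0.1721, 0.1061]
tool_rot: [2.219, 2.222, 0.001]
ft_force: [-1.4, 0.5, 6.0]
grip_width: 0.176
grip_force: 20.0
```

Call:
{"op": "jog_arm", "data": {
  "moves": [0,0.007,0,0,0,0,-1,0.001,0.02,0,0,0,0,-1,0.002,0.04,0,0,0,0,-1,0.006,0.067,0,0,0,0,-1,0.013,0.099,0,0,0,0,-1,0.023,0.131,0,0,0,0,-1,0.036,0.162,0,0,0,0,-1,0.051,0.192,0,0,0,0,-1],
  "newtons": 15
}}

```text
time: 17.6
position: [0.6262, -0.1573, 0.106]
tool_rot: [2.22, 2.222, -0.001]
ft_force: [-2.1, -1.3, 5.3]
grip_width: 0.176
grip_force: 15.0
```

Run:
```python
from h import *
t=load('top0');f=lambda x,y:(225+(x+.5)/5-.5,125+(y+.5)/5-.5)
for p in((288,492),(335,485),(300,553),(343,545)): print(atz(t,*f(*p),.006))
s=ctrl.get_state(); print(s['position'],s['ft_force'],s['grip_force'],s['joint_positions'])
```

```text
[ 0.42151299 -0.06929067  0.006     ]
[ 0.42530194 -0.09898096  0.006     ]
[ 0.38327003 -0.07565195  0.006     ]
[ 0.38769847 -0.10269888  0.006     ]
[ 0.62622209 -0.15734592  0.10600039] [-2.1067438  -1.2641768   5.33940531] 14.999192948453128 [-0.28740874  0.44204156  0.63431857  1.62207135 -0.27808537  1.16929983
  0.41177762]
```

Call:
{"op": "jog_arm", "data": {
  "moves": [0.018,0.028,0,0,0,0,-1,0.038,0.055,0,0,0,0,-1,0.061,0.079,0,0,0,0,-1,0.086,0.102,0,0,0,0,-1,0.112,0.122,0,0,0,0,-1,0.14,0.14,0,0,0,0,-1,0.17,0.156,0,0,0,0,-1,0.201,0.169,0,0,0,0,-1]
}}

```text
time: 18.6
position: [0.6764, -0.0972, 0.1059]
tool_rot: [2.22, 2.222, -0.002]
ft_force: [-2.3, -1.3, 5.8]
grip_width: 0.182
grip_force: 15.0
```

Call:
{"op": "jog_arm", "data": {
  "moves": [0.032,0.01,0,0,0,0,-1,0.065,0.017,0,0,0,0,-1,0.098,0.022,0,0,0,0,-1,0.131,0.023,0,0,0,0,-1,0.158,0.022,0,0,0,0,-1,0.178,0.02,0,0,0,0,-1,0.191,0.018,0,0,0,0,-1,0.198,0.017,0,0,0,0,-1]
}}

```text
time: 19.6
position: [0.6815, -0.0378, 0.1058]
tool_rot: [2.219, 2.222, -0.002]
ft_force: [-1.7, -1.5, 4.6]
grip_width: 0.177
grip_force: 15.0
```

Run:
```python
from h import *
s=ctrl.get_state(); print(s['position'],s['ft_force'],s['grip_force'],s['grip_width'])
for n in('side','top','wrist'):
    w=snap(n,n+'7'); g=cv2.cvtColor(w['pixels'],cv2.COLOR_RGB2GRAY).astype(np.float32)
    def samp(c,rr,z):
        q=np.array([proj(w,(c[0]+rr*np.cos(t),c[1]+rr*np.sin(t),z)) for t in np.linspace(0,6.28,60)],np.float32)
        return cv2.remap(g,q[None,:,0],q[None,:,1],1)[0]
    ex=np.array([.5675-.0936,-.056-.0165])
    for lab,z,r in(('lid',.116,.04),('knob',.146,.009)):
        print(n,lab,sorted([(float((samp((x,y),r+.002,z)-samp((x,y),r-.002,z)).mean())*(1 if lab=='knob' else -1),round(x,4),round(y,4)) for x in ex[0]+np.arange(-.014,.015,.002) for y in ex[1]+np.arange(-.024,.025,.002)])[-3:],proj(w,(*ex,.146)),g.mean())
```

```text
[ 0.68154353 -0.03784117  0.10579126] [-1.69598779 -1.52439802  4.62111197] 15.000325774017256 0.17747099133405675
side lid [(7.769775390625, np.float64(0.4799), np.float64(-0.0685)), (7.787532329559326, np.float64(0.4759), np.float64(-0.0685)), (8.463021278381348, np.float64(0.4779), np.float64(-0.0685))] (np.float64(252.04224958172662), np.float64(202.74773441942548)) 121.566216
side knob [(24.562549591064453, np.float64(0.4679), np.float64(-0.0845)), (24.649478912353516, np.float64(0.4659), np.float64(-0.0885)), (25.78820037841797, np.float64(0.4659), np.float64(-0.0865))] (np.float64(252.04224958172662), np.float64(202.74773441942548)) 121.566216
top lid [(11.294254302978516, np.float64(0.4799), np.float64(-0.0645)), (11.386946678161621, np.float64(0.4759), np.float64(-0.0645)), (12.124935150146484, np.float64(0.4779), np.float64(-0.0645))] (np.float64(285.10296874808665), np.float64(200.47156578003143)) 105.48517
top knob [(60.746238708496094, np.float64(0.4739), np.float64(-0.0705)), (63.47732925415039, np.float64(0.4719), np.float64(-0.0685)), (70.61920928955078, np.float64(0.4719), np.float64(-0.0705))] (np.float64(285.10296874808665), np.float64(200.47156578003143)) 105.48517
wrist lid [(-0.0, np.float64(0.4879), np.float64(-0.0525)), (-0.0, np.float64(0.4879), np.float64(-0.0505)), (-0.0, np.float64(0.4879), np.float64(-0.0485))] (np.float64(-193.33107693092353), np.float64(343.6771064121326)) 123.165405
wrist knob [(0.0, np.float64(0.4879), np.float64(-0.0525)), (0.0, np.float64(0.4879), np.float64(-0.0505)), (0.0, np.float64(0.4879), np.float64(-0.0485))] (np.float64(-193.33107693092353), np.float64(343.6771064121326)) 123.165405
```

Call:
{"op": "jog_arm", "data": {
  "moves": [0,0,0,0,0,0,-1,0,0,0,0,0,0,-1,0,0,0,0,0,0,-1,0,0,0,0,0,0,-1,0,0,0,0,0,0,-1,0,0,0,0,0,0,-1,0,0,0,0,0,0,-1,0,0,0,0,0,0,-1]
}}

```text
time: 20.75
position: [0.6814, -0.0375, 0.1058]
tool_rot: [2.22, 2.223, -0.001]
ft_force: [-2.5, -1.4, 4.8]
grip_width: 0.178
grip_force: 15.0
```

Run:
```python
from bench import ctrl
print(ctrl.close_job())
```

```text
the job is handed in; nothing more can be done
None
```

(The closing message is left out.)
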